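# Clear the cutting mat at the electronics bench

### The job

Clear the raised cutting mat: first take the empty steel cup off it and nest it upright, fully home, in its twin standing on the bench, leaving that twin where it stands. Then push the three wood offcuts, without lifting them off the mat, over the open end of the mat into the orange scrap bin. Leave the solder spool on the mat, and leave the jar and the screwdriver where they are.

Things in the scene. Friction and masses are not known exactly. Their poses are not given: they have to be found in the camera images.
- riser: fixed plywood riser topped by a dark green cutting mat with a pale grid; 280 (its x) by 320 (its y) by 80 mm high. Origin at the centre of its underside, z up; the mat's surface is at z = 80 mm. Wooden lips 8 mm wide and 10 mm high run along its near and far edges (x = -140..-132 and 132..140 mm); its two ends (y = -160 and 160 mm) are open, level with the mat
- scrap_bin: fixed orange open-topped plastic bin, 180 (x) by 130 (y) by 70 mm high outside, walls and floor 4 mm; stands on the bench 2 mm beyond one open end (+y or -y) of the riser, its axes parallel to the riser's; shifted along the riser's x. Origin at the centre of its underside
- parts_tray: fixed blue tray of the same size holding good parts to keep (none rises above its 70 mm rim); stands at the other open end of the riser. Origin at the centre of its underside
- cup: loose empty steel stacking cup standing on the mat near its far edge, 80 mm high: the upper half is straight, 60 mm across outside and 54 mm inside; at half height (40 mm) a shoulder steps in to 50 mm and the lower half tapers to 42 mm at the foot. Origin at the centre of its underside, z up
- twin_cup: identical loose steel cup (80 mm high, mouth 54 mm) standing empty on the bench beyond the bin or the tray, to the left or right. Origin at the centre of its underside, z up. A cup nested fully home rests its shoulder on this rim, its foot 40 mm above this one's foot
- block_offcut: loose plywood block 44 (x) by 30 (y) by 24 mm high on the mat, origin at its centre
- notched_offcut: loose brown wooden L-shaped block on the mat, about 48 (x) by 38 (y) by 22 mm high, with a notch out of its +x +y corner (the bar y = -20..0 mm is 48 mm long, the stub y = 0..18 mm spans x = -24..0 mm); origin 11 mm above its underside
- dowel_offcut: loose pale wooden dowel stub standing on end on the mat, 36 mm across, 24 mm high, origin at its centre
- spool: solder spool with blue flanges standing on end on the mat near its far edge, 48 mm across, 36 mm high, to be left alone; origin at the centre of its underside
- jar: amber glass jar with black cap on the bench, 60 mm across, 75 mm high, on the other side from the twin cup; to be left alone; origin at the centre of its underside
- screwdriver: screwdriver with yellow handle, 170 mm long, lying on the bench beyond the riser; to be left alone; its x axis runs from handle to tip

How it is judged:
By the outcome, as a careful person would: the job done as asked, in the order asked, and still so for the second after the job is handed in, with the robot touching nothing.
It also fails if it takes over 72 s, if anything falls off the work surface, if the arm or the gripper's body presses on something with over 40 N, if the wrist force passes 120 N, or if a joint passes its speed limit or range.

### The arm

A 7-joint arm with a two-finger parallel gripper is mounted at the origin on the work surface. World frame = base frame: x ahead of the robot, y to its left, z up, the work surface at z = 0. Lengths are in m, angles in rad, forces in N, time in s.
With the tool pointing down it reaches from about 0.425 to 0.875 m from the base axis. Payload 9.9 kg.
Tool frame: the origin (TCP) lies midway between the tips of the shut fingers; the grasp point (between the pads) lies 19 mm behind it; z points along the fingers, x is the direction in which the jaws open and shut, and the axes are right-handed (so a half turn about z gives the same grasp; the last joint's range is limited). The gripper opens to 85 mm and grips with 20 to 120 N. Pads are 22 mm wide; open, the fingers measure 114 mm over their backs; the gripper's body (76 mm by 85 mm) begins 54 mm behind the grasp point. The pads swing forward as they close: fully open they stand 13 mm farther back than shut.
Start: joints at [-1.207, 0.576, 0.025, 1.437, -0.015, 1.129, -0.057], TCP at [0.292, 0.608, 0.231] pointing down, gripper open.
Joint ranges: [-2.76, 2.76], [-0.34, 2.15], [-1.52, 1.57], [0.19, 2.46], [-1.09, 4.23], [0.17, 1.99], [-2.82, 2.82]. Speed limits (rad/s): [2.22, 2.22, 3.01, 3.01, 3.14, 3.14, 3.14].

### API

Orientations are given as a unit quaternion [x, y, z, w].
In Python, from bench import env gives the robot as it stands.
- The arm moves only by the tool drive_tool, never from a script. Its argument "series" is a list of rows, each an object with "fingers": the finger opening in mm, from 0 to 85.4; "offset": the shift along the tool's x, y, z in mm, a list of three; "roll": the turn about the tool's z in rad. A call has 1 to 8 rows; each row shifts and turns the commanded pose from where the row before left it, along the tool's axes as they then stand; what a row does not reach is not made up. A row lasts 1/12 s, in which the tool goes at most 41.7 mm and 7.16 degrees, less where a joint would pass 70% of its speed; a pose out of reach is approached as far as the arm can. A call with a gripper value outside its range is refused whole. The fingers move at their own pace and stop on an object; "force" is the grip in N (left out, the last holds). Time passes only in rows, so rows that do not move let the fingers close. It gives the time, the measured TCP pose, the force and the opening at its end, in the units of the state.
- env.get_state(): the state, without advancing time (a new reading comes with each control period).
- env.read_camera(name): name is "scene" or "top" or "wrist"; returns the picture (480x640x3 uint8, red, green, blue); there is no depth.
- env.get_calibration(name): a dict with "mtx" (3x3 intrinsics, pixels), "cam_to_world" (4x4, takes a point from camera to world coordinates). Camera axes: x right, y down, z forward; pixel columns grow to the right and rows downward; lengths in m; the calibration is good to about 2 mm. A picture is of the moment at which its call begins: read the wrist's pose just before it. get_calibration takes no time and is no camera call; for the wrist camera it gives the pose at the moment of the call.
- env.close_job(): hands the job in, once; it reports no verdict.
Trained networks look in the newest picture that a camera, given by its name, has taken for a name from the list of things; names that differ only in an ending like _2 or _b are one class to them, and where a whole thing is asked for, a point or a joint stands for the part that bears it (a point fixed in the world has none). Each returns a list of dicts, best first, with "score" (0 to 1); they miss things now and then, are a little off and sometimes report something else, mostly with a low value. They report only what shows in the picture. A call takes as long as a camera call.
- env.regions_of(camera, query): "region" (480x640 bool, what is visible of it) and "box" ([centre column, centre row, width, height] in pixels, round what is visible of it).
The state is a dict: "time_s": time; "joint_pos": joint angles; "dq": joint speeds; "effort": joint torques, N m; "tool_pos": TCP position; "orientation": TCP orientation; "contact_force": force on the tool from outside, world axes, zero at the start; "ft_torque": the same for the moment, N m; "grip_width": opening from 0.0 (shut) to 1.0 (fully open).
Only numpy, scipy, OpenCV 4.12 (cv2) and the standard library are available. Lean on these libraries where they do the work, as an engineer would, in place of code of your own. Each camera call takes 0.05 s, during which the arm holds its last target. There are 200 camera calls.

## Working session

There is one attempt and no reset: what is moved stays moved. The work goes in short steps, Python scripts to look and compute and a tool call to move; the robot and the scene stay as the last step left them, time stands still between calls to the robot, and variables do not carry over. Pictures are saved under pics/ and viewed, about 8 in all and at most 12, crops included, and the job is handed in when it is done.

Besides the shell and the picture viewer there is one more tool, called after "Emit:" as name(argument=value, ...), one argument or row to a line, values as JSON. drive_tool: Moves the arm, as the interface text tells. Its arguments: {"type":"object","properties":{"series":{"type":"array","items":{"type":"object","properties":{"fingers":{"type":"number"},"offset":{"type":"array","items":{"type":"number"}},"roll":{"type":"number"}}}},"force":{"type":"number"}},"required":["series"]}

```bash
mkdir -p pics; ls
python3 - <<'E'
from bench import env
import cv2
s=env.get_state();print(s)
for c in ("scene","top"):
    im=env.read_camera(c);cv2.imwrite(f"pics/{c}0.png",im[:,:,::-1])
    k=env.get_calibration(c);print(c,k["mtx"],k["cam_to_world"])
E
```

```text
pics
{'time_s': 0.0, 'joint_pos': array([-1.2067902 ,  0.57654838,  0.0248377 ,  1.43793848, -0.01498684,
        1.12898985, -0.05649058]), 'dq': array([-0.00013357,  0.00078737, -0.00030082,  0.00175488,  0.00031141,
       -0.00011049,  0.0004901 ]), 'effort': array([ 1.20674304e-03, -7.65762734e+01,  2.25096926e+00, -2.85950911e+01,
        1.54235592e-02,  1.28888272e-02,  2.38573278e-05]), 'tool_pos': array([0.29206192, 0.60802566, 0.23042083]), 'orientation': array([ 8.46445279e-01,  5.32475039e-01, -6.91987563e-04,  4.93216698e-04]), 'contact_force': array([ 0.13207054,  0.07416184, -0.64350841]), 'ft_torque': array([-0.02448549,  0.00789696, -0.0214027 ]), 'grip_width': 0.9967358728033303}
scene [[453.39348333   0.         323.45857035]
 [  0.         453.39348333 236.76522236]
 [  0.           0.           1.        ]] [[ 0.61848523  0.65042074 -0.44094091  1.08788221]
 [ 0.78577333 -0.50761671  0.35339149 -0.36449967]
 [ 0.00602418 -0.56504702 -0.82503671  0.94415452]
 [ 0.          0.          0.          1.        ]]
top [[529.51341562   0.         327.16289668]
 [  0.         529.51341562 248.43138615]
 [  0.           0.           1.        ]] [[-0.01064521 -0.99436148  0.10550791  0.50304385]
 [-0.99973125  0.01275658  0.01935685 -0.01433476]
 [-0.02059363 -0.1052735  -0.99423005  1.19496911]
 [ 0.          0.          0.          1.        ]]
```

View pics/scene0.png

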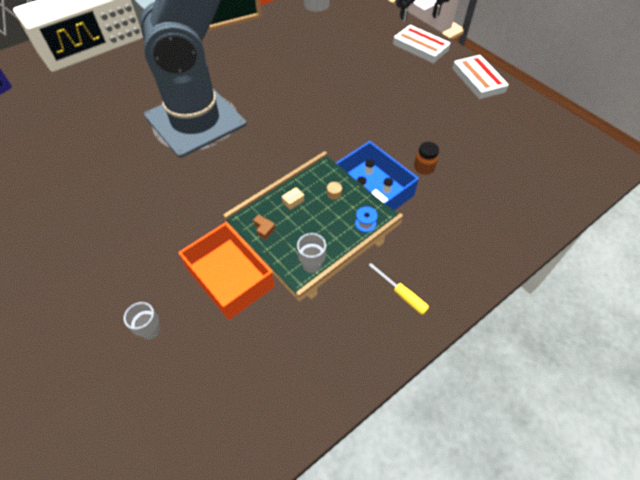

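View pics/top0.png

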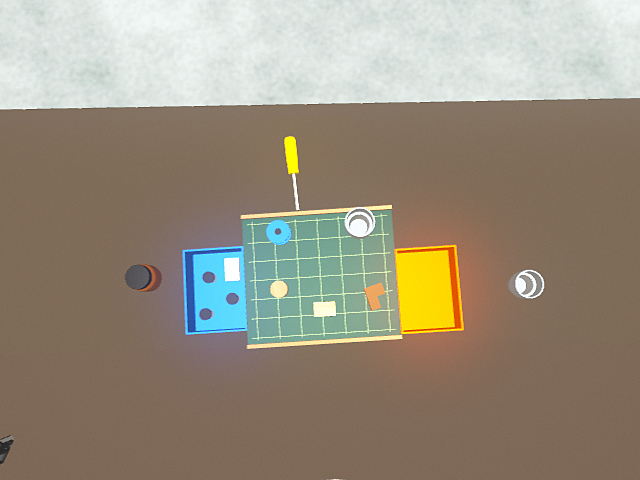

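The scene camera shows the orange bin to the left of the riser (225,270), with the twin cup beyond it (143,320). In the top camera (up is +x, right is −y) the bin is at (428,290), the twin at (528,284) and the cup at (360,223). The spool is at (279,232), the dowel at (279,289), the block at (325,309) and the L at (374,296). Next I'll fit the model silhouettes.

```bash
cat > h.py <<'E'
from bench import env
import numpy as np, cv2
from scipy.optimize import minimize
def proj(P,k):
    T=np.linalg.inv(k["cam_to_world"]);p=(P@T[:3,:3].T+T[:3,3])@k["mtx"].T
    return p[:,:2]/p[:,2:]
def prism(poly,z0,z1): return np.array([[x,y,z] for z in (z0,z1) for x,y in poly])
def circ(r,n=40): a=np.arange(n)*2*np.pi/n; return np.c_[np.cos(a),np.sin(a)]*r
def box(a,b): return np.array([[a,b],[-a,b],[-a,-b],[a,-b]])/2
def cuppts(z): return np.r_[prism(circ(.030),z+.04,z+.08),prism(circ(.021),z,z)[:40]]
MODELS=dict(
 riser=[np.r_[prism(box(.28,.32),0,.08),prism(box(.28,.32),.09,.09)]],
 scrap_bin=[prism(box(.18,.13),0,.07)],parts_tray=[prism(box(.18,.13),0,.07)],
 cup=[cuppts(.08)],twin_cup=[cuppts(0)],
 block_offcut=[prism(box(.044,.03),.08,.104)],
 notched_offcut=[prism(np.array([[-.024,-.02],[.024,-.02],[.024,0],[-.024,0]]),.08,.102),prism(np.array([[-.024,-.02],[0,-.02],[0,.018],[-.024,.018]]),.08,.102)],
 dowel_offcut=[prism(circ(.018),.08,.104)],spool=[prism(circ(.024),.08,.116)],jar=[prism(circ(.03),0,.075)],
 screwdriver=None)
S=4
def render(parts,p,k):
    m=np.zeros((480*S,640*S),np.uint8);c,s=np.cos(p[2]),np.sin(p[2])
    for q in parts:
        w=q.copy();w[:,:2]=q[:,:2]@np.array([[c,s],[-s,c]])+p[:2]
        cv2.fillConvexPoly(m,cv2.convexHull((proj(w,k)*S+S/2-.5).round().astype(np.int32)),1)
    return m>0
def pix2w(u,v,z,k):
    d=k["cam_to_world"][:3,:3]@np.linalg.inv(k["mtx"])@np.array([u,v,1]);o=k["cam_to_world"][:3,3]
    return o+d*(z-o[2])/d[2]
def fit(name,regs,ks,p0,yaw):
    up=[cv2.resize(r.astype(np.uint8),None,fx=S,fy=S,interpolation=cv2.INTER_LINEAR)>0 if False else np.kron(r,np.ones((S,S),bool)) for r in regs]
    def c(p):
        q=[p[0],p[1],p[2]/5 if yaw else p0[2]]
        return sum(1-(a&b).sum()/max(1,(a|b).sum()) for a,b in ((render(MODELS[name],q,k),u) for u,k in zip(up,ks)))/len(up)
    x=np.array([p0[0],p0[1],p0[2]*5]);sx=np.array([x,x+[.01,0,0],x+[0,.01,0],x+[0,0,.6]]) if yaw else None
    r=minimize(c,x if yaw else x[:2],method="Nelder-Mead",options=dict(initial_simplex=sx if yaw else sx2(x),xatol=2e-4,fatol=1e-4,maxiter=90))
    return [r.x[0],r.x[1],r.x[2]/5 if yaw else p0[2]],r.fun
def sx2(x): return np.array([x[:2],x[:2]+[.01,0],x[:2]+[0,.01]])
E
python3 - <<'E'
from h import *
D={};K={c:env.get_calibration(c) for c in("top","scene")}
for c in K:
    env.read_camera(c)
    for n in MODELS:
        r=env.regions_of(c,n)
        D[c,n]=r
        print(c,n,[(round(float(q["score"]),2),np.round(q["box"]).astype(int).tolist(),int(q["region"].sum())) for q in r[:3]])
import pickle;pickle.dump((D,K),open("d.pkl","wb"))
E
```

```text
top riser [(0.94, [323, 276, 158, 145], 18463)]
top scrap_bin [(0.92, [430, 289, 70, 85], 5295)]
top parts_tray [(0.64, [214, 291, 62, 88], 5127)]
top cup [(0.72, [360, 223, 28, 31], 767)]
top twin_cup [(0.79, [527, 284, 35, 31], 810)]
top block_offcut [(0.74, [324, 308, 13, 16], 307)]
top notched_offcut [(0.7, [374, 298, 19, 24], 285)]
top dowel_offcut [(0.57, [281, 289, 15, 16], 248)]
top spool [(0.95, [277, 230, 21, 27], 476), (0.31, [526, 285, 36, 32], 798)]
top jar [(0.66, [146, 278, 36, 24], 769), (0.44, [292, 173, 12, 74], 486)]
top screwdriver [(0.78, [289, 173, 15, 74], 479), (0.48, [359, 222, 30, 34], 805)]
scene riser [(0.68, [313, 226, 180, 148], 11602)]
scene scrap_bin [(0.81, [230, 272, 97, 94], 5121)]
scene parts_tray [(0.66, [378, 176, 85, 69], 2916)]
scene cup [(0.76, [311, 253, 27, 39], 873), (0.23, [334, 191, 14, 17], 205)]
scene twin_cup [(0.82, [140, 320, 39, 35], 999), (0.47, [314, 225, 180, 146], 11631)]
scene block_offcut [(0.83, [294, 199, 22, 28], 312)]
scene notched_offcut [(0.92, [265, 227, 17, 28], 351)]
scene dowel_offcut [(0.45, [332, 193, 18, 19], 241)]
scene spool [(0.75, [365, 221, 17, 24], 448), (0.28, [265, 227, 21, 28], 339), (0.16, [428, 158, 29, 35], 672)]
scene jar [(0.91, [426, 160, 30, 30], 614)]
scene screwdriver [(0.58, [399, 290, 58, 57], 474)]
```

Run:
```python
from h import *
import pickle;D,K=pickle.load(open("d.pkl","rb"))
Z=dict(riser=.08,scrap_bin=.05,parts_tray=.05,cup=.13,twin_cup=.05,block_offcut=.09,notched_offcut=.09,dowel_offcut=.09,spool=.1,jar=.04)
for n in Z:
    b=D["top",n][0]["box"];p=pix2w(b[0],b[1],Z[n],K["top"])
    big=n in("riser","scrap_bin","parts_tray")
    yaws=[0] if big else ([0,1.6,3.1,4.7] if n[0]=="n" else [.0,1.0] if n[0]=="b" else [None])
    for cams in (["top"],["scene"],["top","scene"]):
        if n in("riser",) and cams!=["top"]: continue
        def reg(c):
            r=D[c,n][0]["region"]
            if big:
                pts=np.argwhere(r)[:,::-1].astype(np.int32);m=np.zeros((480,640),np.uint8);cv2.fillConvexPoly(m,cv2.convexHull(pts),1);r=m>0
            return r
        best=min((fit(n,[reg(c) for c in cams],[K[c] for c in cams],[p[0],p[1],y or 0],y is not None) for y in yaws),key=lambda t:t[1])
        print(n,cams,np.round(best[0],4),round(best[1],3))
k=K["top"]
for u,v in [(297,209),(294,174),(291,138)]: print("sd",pix2w(u,v,.01,k).round(3))
for u,v in [(242,216.5),(391.5,207),(401.5,337),(247,347)]: print("corner",pix2w(u,v,.09,k).round(4))
```

```text
riser ['top'] [0.5634 0.0223 0.0561] 0.017
scrap_bin ['top'] [ 0.5342 -0.2095  0.0625] 0.045
scrap_bin ['scene'] [ 0.5364 -0.2074  0.0642] 0.027
scrap_bin ['top', 'scene'] [ 0.5349 -0.2078  0.0624] 0.039
parts_tray ['top'] [0.5367 0.2513 0.0645] 0.077
parts_tray ['scene'] [ 0.5375  0.2594 -0.1079] 0.247
parts_tray ['top', 'scene'] [0.5372 0.2564 0.0455] 0.17
cup ['top'] [ 0.666  -0.0591  0.    ] 0.039
cup ['scene'] [ 0.6678 -0.06    0.    ] 0.071
cup ['top', 'scene'] [ 0.666  -0.0591  0.    ] 0.056
twin_cup ['top'] [ 0.5416 -0.4134  0.    ] 0.053
twin_cup ['scene'] [ 0.5429 -0.4161  0.    ] 0.045
twin_cup ['top', 'scene'] [ 0.5418 -0.415   0.    ] 0.063
block_offcut ['top'] [0.4949 0.0127 1.6299] 0.071
block_offcut ['scene'] [0.4965 0.0119 1.5951] 0.06
block_offcut ['top', 'scene'] [0.4955 0.0127 1.6285] 0.075
notched_offcut ['top'] [ 0.5187 -0.0946  3.4678] 0.19
notched_offcut ['scene'] [ 0.5195 -0.0947  3.197 ] 0.192
notched_offcut ['top', 'scene'] [ 0.5209 -0.0952  3.4688] 0.135
dowel_offcut ['top'] [0.5368 0.1077 0.    ] 0.067
dowel_offcut ['scene'] [0.5365 0.1082 0.    ] 0.089
dowel_offcut ['top', 'scene'] [0.5368 0.1079 0.    ] 0.08
spool ['top'] [0.6546 0.1083 0.    ] 0.05
spool ['scene'] [0.6568 0.1059 0.    ] 0.055
spool ['top', 'scene'] [0.6551 0.108  0.    ] 0.077
jar ['top'] [0.567  0.4097 0.    ] 0.176
jar ['scene'] [0.57   0.4126 0.    ] 0.154
jar ['top', 'scene'] [0.5689 0.4142 0.    ] 0.168
sd [0.72  0.076 0.01 ]
sd [0.801 0.083 0.01 ]
sd [0.886 0.089 0.01 ]
corner [0.6907 0.187  0.09  ]
corner [ 0.7065 -0.1296  0.09  ]
corner [ 0.4352 -0.1438  0.09  ]
corner [0.4178 0.1749 0.09  ]
```

Emit:
drive_tool(
  series=[
    {"roll":0.118,"offset":[0,0,-10],"fingers":85},
    {"roll":0.118,"offset":[0,0,-10],"fingers":85},
    {"roll":0.118,"offset":[0,0,-10],"fingers":85},
    {"roll":0.118,"offset":[0,0,-10],"fingers":85},
    {"roll":0.118,"offset":[0,0,-10],"fingers":85},
    {"roll":0.118,"offset":[0,0,-10],"fingers":85},
    {"roll":0.118,"offset":[0,0,-10],"fingers":85},
    {"roll":0.118,"offset":[0,0,-10],"fingers":85},
  ],
)

```text
time_s: 1.97
tool_pos: [0.2922, 0.6084, 0.3118]
orientation: [0.996, 0.087, -0.0, -0.0]
contact_force: [0.3, 0.3, -0.3]
grip_width: 0.994
```

Emit:
drive_tool(
  series=[
    {"roll":0.118,"offset":[0,0,0],"fingers":85},
    {"offset":[15,31,0],"fingers":85},
    {"offset":[15,31,0],"fingers":85},
    {"offset":[15,31,0],"fingers":85},
    {"offset":[15,31,0],"fingers":85},
    {"offset":[15,31,0],"fingers":85},
    {"offset":[15,31,0],"fingers":85},
    {"offset":[15,31,0],"fingers":85},
  ],
)

```text
schema error: expected keys fingers, offset, roll
```

Emit:
drive_tool(
  series=[
    {"roll":0.116,"offset":[0,0,0],"fingers":85},
    {"offset":[15,31,0],"fingers":85,"roll":0},
    {"offset":[15,31,0],"fingers":85,"roll":0},
    {"offset":[15,31,0],"fingers":85,"roll":0},
    {"offset":[15,31,0],"fingers":85,"roll":0},
    {"offset":[15,31,0],"fingers":85,"roll":0},
    {"offset":[15,31,0],"fingers":85,"roll":0},
    {"offset":[15,31,0],"fingers":85,"roll":0},
  ],
)

```text
time_s: 2.63
tool_pos: [0.4112, 0.397, 0.3115]
orientation: [1.0, 0.032, 0.0, -0.0]
contact_force: [1.1, -0.2, 0.1]
grip_width: 0.996
```

Emit:
drive_tool(
  series=[
    {"offset":[15,31,0],"fingers":85,"roll":0},
    {"offset":[15,31,0],"fingers":85,"roll":0},
    {"offset":[15,31,0],"fingers":85,"roll":0},
    {"offset":[15,31,0],"fingers":85,"roll":0},
    {"offset":[15,31,0],"fingers":85,"roll":0},
    {"offset":[15,31,0],"fingers":85,"roll":0},
    {"offset":[15,31,0],"fingers":85,"roll":0},
    {"offset":[15,31,0],"fingers":85,"roll":0},
  ],
)

```text
time_s: 3.3
tool_pos: [0.5467, 0.157, 0.3116]
orientation: [1.0, 0.032, 0.0, -0.0]
contact_force: [0.9, 0.3, 0.1]
grip_width: 0.998
```

Emit:
drive_tool(
  series=[
    {"offset":[17,36,0],"fingers":85,"roll":0},
    {"offset":[17,36,0],"fingers":85,"roll":0},
    {"offset":[17,36,0],"fingers":85,"roll":0},
    {"offset":[17,36,0],"fingers":85,"roll":0},
    {"offset":[17,36,0],"fingers":85,"roll":0},
    {"offset":[17,36,0],"fingers":85,"roll":0},
    {"offset":[0,0,0],"fingers":85,"roll":0},
  ],
)

```text
time_s: 3.88
tool_pos: [0.6628, -0.0604, 0.3108]
orientation: [1.0, 0.027, 0.0, 0.003]
contact_force: [-2.5, -0.4, -0.2]
grip_width: 0.998
```

```bash
cat > look.py <<'E'
from h import *
import sys
def look(fn,names,cam="wrist"):
    k=env.get_calibration(cam);im=env.read_camera(cam);cv2.imwrite(fn,im[:,:,::-1]);s=env.get_state()
    print("t",round(s["time_s"],2),"tcp",s["tool_pos"].round(4),"q",s["orientation"].round(4),"cam",k["cam_to_world"][:3,3].round(3))
    out={}
    for n,p0,yaw in names:
        r=env.regions_of(cam,n)
        if not r: print(n,"none");continue
        best=fit(n,[r[0]["region"]],[k],p0,yaw);print(n,round(float(r[0]["score"]),2),np.round(r[0]["box"]).tolist(),np.round(best[0],4),round(best[1],3))
E
python3 - <<'E'
from look import *
look("pics/w1.png",[("cup",[.666,-.059,0],False),("notched_offcut",[.519,-.095,3.47],True),("block_offcut",[.495,.0127,1.63],True)])
E
```

```text
t 3.93 tcp [ 0.6621 -0.0563  0.3108] q [ 9.996e-01  2.800e-02 -2.000e-04  1.400e-03] cam [0.66  0.024 0.453]
cup none
notched_offcut 0.71 [160.0, 224.0, 72.0, 49.0] [ 0.5235 -0.0924  3.4697] 0.028
block_offcut 0.71 [120.0, 100.0, 61.0, 56.0] [0.4989 0.0154 1.6084] 0.023
```

View pics/w1.png

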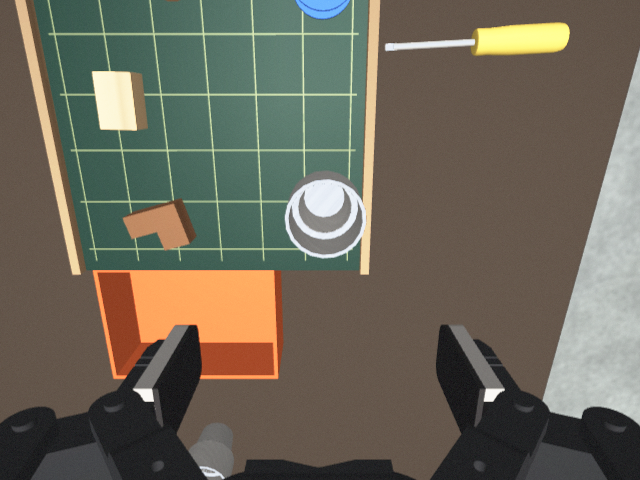

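The wrist view shows the cup rim at (325,218), the L at (160,224) and the block at (120,100). The arm was still settling at the time, so I'll measure again. I'll also go over the twin.

```bash
cat >> look.py <<'E'
def rim(cam,zrim,near,fn=None,r=.03,tol=45):
    """fit the rim circle: bright rim pixels -> plane z=zrim -> circle of radius r by voting around near"""
    k=env.get_calibration(cam);im=env.read_camera(cam)
    if fn: cv2.imwrite(fn,im[:,:,::-1])
    g=cv2.GaussianBlur(cv2.cvtColor(im,cv2.COLOR_RGB2GRAY).astype(np.float32),(0,0),.8)
    a=np.linspace(0,2*np.pi,180,endpoint=False)
    def prof(c,rad):
        P=np.c_[c[0]+rad*np.cos(a),c[1]+rad*np.sin(a),np.full(180,zrim)];q=proj(P,k).astype(np.float32)
        return cv2.remap(g,q[:,0][None],q[:,1][None],cv2.INTER_LINEAR)[0]
    # rim annulus 27..30 brighter than just outside and inside
    f=lambda c:-(prof(c,.0285)-.5*prof(c,.033)-.5*prof(c,.024)).mean()
    G=[(f((near[0]+dx,near[1]+dy)),dx,dy) for dx in np.arange(-.012,.0121,.002) for dy in np.arange(-.012,.0121,.002)]
    b=min(G);x0=np.array([near[0]+b[1],near[1]+b[2]])
    r=minimize(f,x0,method="Nelder-Mead",options=dict(initial_simplex=[x0,x0+[.001,0],x0+[0,.001]],xatol=5e-5))
    print(cam,"rim",r.x.round(4),"contrast",round(-r.fun,1));return r.x
E
python3 - <<'E'
from look import *
look("pics/w2.png",[("cup",[.666,-.059,0],False),("notched_offcut",[.519,-.095,3.47],True),("block_offcut",[.495,.0127,1.63],True),("scrap_bin",[.535,-.208,.06],True)])
rim("wrist",.16,(.666,-.059));rim("top",.16,(.666,-.059));rim("top",.08,(.542,-.415));rim("scene",.08,(.542,-.415))
E
```

```text
t 4.13 tcp [ 0.6613 -0.0489  0.3112] q [ 9.995e-01  3.250e-02 -1.000e-04 -5.000e-04] cam [0.658 0.034 0.454]
cup 0.79 [327.0, 228.0, 82.0, 86.0] [ 0.6691 -0.0573  0.    ] 0.022
notched_offcut 0.62 [163.0, 235.0, 70.0, 47.0] [ 0.5231 -0.0926  3.4549] 0.036
block_offcut 0.89 [124.0, 114.0, 59.0, 54.0] [0.4986 0.0153 1.6019] 0.043
scrap_bin 0.69 [189.0, 333.0, 192.0, 111.0] [ 0.5383 -0.2161  0.0549] 0.336
wrist rim [ 0.6694 -0.0579] contrast 87.0
top rim [ 0.6803 -0.0645] contrast 0.2
top rim [ 0.5423 -0.4138] contrast 57.2
scene rim [ 0.5444 -0.4159] contrast 50.6
```

Emit:
drive_tool(
  series=[
    {"offset":[-10,35,0],"fingers":85,"roll":0},
    {"offset":[-15,36,0],"fingers":85,"roll":0},
    {"offset":[-15,36,0],"fingers":85,"roll":0},
    {"offset":[-15,36,0],"fingers":85,"roll":0},
    {"offset":[-15,36,0],"fingers":85,"roll":0},
    {"offset":[-15,36,0],"fingers":85,"roll":0},
    {"offset":[-15,36,0],"fingers":85,"roll":0},
    {"offset":[-10,30,0],"fingers":85,"roll":0},
  ],
)

```text
time_s: 5.2
tool_pos: [0.5674, -0.3411, 0.3117]
orientation: [1.0, 0.03, -0.0, 0.001]
contact_force: [0.5, 0.0, 0.5]
grip_width: 0.997
```

Emit:
drive_tool(
  series=[
    {"offset":[-10,30,0],"fingers":85,"roll":0},
    {"offset":[0,0,0],"fingers":85,"roll":0},
    {"offset":[0,0,0],"fingers":85,"roll":0},
    {"offset":[0,0,0],"fingers":85,"roll":0},
  ],
)

```text
time_s: 5.53
tool_pos: [0.5615, -0.3681, 0.3111]
orientation: [1.0, 0.031, 0.0, -0.0]
contact_force: [-0.1, 0.3, -0.4]
grip_width: 0.997
```

Run:
```python
from look import *
look("pics/w3.png",[("twin_cup",[.542,-.415,0],False)])
rim("wrist",.08,(.542,-.415))
rim("top",.16,(.666,-.059))
```

```text
t 5.58 tcp [ 0.562  -0.3673  0.3112] q [ 9.995e-01  3.220e-02  1.000e-04 -4.000e-04] cam [ 0.558 -0.285  0.454]
twin_cup 0.6 [297.0, 238.0, 61.0, 69.0] [ 0.5459 -0.4131  0.    ] 0.027
wrist rim [ 0.5455 -0.4134] contrast 89.8
top rim [ 0.6666 -0.0586] contrast 47.6
```

Emit:
drive_tool(
  series=[
    {"offset":[14,-33,0],"fingers":85,"roll":0},
    {"offset":[15.9,-38,0],"fingers":85,"roll":0},
    {"offset":[15.9,-38,0],"fingers":85,"roll":0},
    {"offset":[15.9,-38,0],"fingers":85,"roll":0},
    {"offset":[15.9,-38,0],"fingers":85,"roll":0},
    {"offset":[15.9,-38,0],"fingers":85,"roll":0},
    {"offset":[15.9,-38,0],"fingers":85,"roll":0},
    {"offset":[11,-26,0],"fingers":85,"roll":0},
  ],
)

```text
time_s: 6.4
tool_pos: [0.6645, -0.0682, 0.3112]
orientation: [0.999, 0.034, 0.0, -0.001]
contact_force: [0.8, 0.4, -0.7]
grip_width: 0.993
```

Emit:
drive_tool(
  series=[
    {"offset":[6.7,-15,0],"fingers":85,"roll":0},
    {"offset":[0,0,0],"fingers":85,"roll":0},
    {"offset":[0,0,15],"fingers":85,"roll":0},
    {"offset":[0,0,25],"fingers":85,"roll":0},
    {"offset":[0,0,25],"fingers":85,"roll":0},
    {"offset":[0,0,15],"fingers":85,"roll":0},
    {"offset":[0,0,0],"fingers":85,"roll":0},
    {"offset":[0,0,0],"fingers":85,"roll":0},
  ],
)

```text
time_s: 7.07
tool_pos: [0.6686, -0.0602, 0.2313]
orientation: [1.0, 0.031, -0.001, 0.0]
contact_force: [-0.0, 0.4, 0.9]
grip_width: 0.998
```

Run:
```python
from look import *
s=env.get_state();print(s["tool_pos"].round(4),s["orientation"].round(4),s["joint_pos"].round(2))
rim("wrist",.16,(.669,-.058),"pics/w4.png")
```

```text
[ 0.6686 -0.0602  0.2313] [ 9.995e-01  3.100e-02 -6.000e-04  3.000e-04] [-0.21  0.6   0.41  1.46 -0.25  1.14  0.3 ]
wrist rim [ 0.6693 -0.0578] contrast 99.3
```

Emit:
drive_tool(
  series=[
    {"offset":[0.8,-2.4,10],"fingers":85,"roll":0},
    {"offset":[0,0,22],"fingers":85,"roll":0},
    {"offset":[0,0,25],"fingers":85,"roll":0},
    {"offset":[0,0,22],"fingers":85,"roll":0},
    {"offset":[0,0,15],"fingers":85,"roll":0},
    {"offset":[0,0,10],"fingers":85,"roll":0},
    {"offset":[0,0,0],"fingers":85,"roll":0},
    {"offset":[0,0,0],"fingers":85,"roll":0},
  ],
)

```text
time_s: 7.78
tool_pos: [0.6702, -0.0569, 0.1278]
orientation: [1.0, 0.031, 0.0, 0.0]
contact_force: [-0.7, -0.1, -0.1]
grip_width: 0.995
```

Emit:
drive_tool(
  series=[
    {"offset":[0,0,0],"fingers":66,"roll":0},
    {"offset":[0,0,0],"fingers":66,"roll":0},
    {"offset":[0,0,0],"fingers":62,"roll":0},
    {"offset":[0,0,0],"fingers":55,"roll":0},
    {"offset":[0,0,0],"fingers":55,"roll":0},
    {"offset":[0,0,0],"fingers":50,"roll":0},
    {"offset":[0,0,0],"fingers":50,"roll":0},
    {"offset":[0,0,0],"fingers":50,"roll":0},
  ],
  force=30,
)

```text
time_s: 8.45
tool_pos: [0.6701, -0.057, 0.1285]
orientation: [1.0, 0.031, 0.001, 0.0]
contact_force: [-2.4, -0.2, 6.0]
grip_width: 0.681
```

Run:
```python
from look import *
s=env.get_state();print(s["tool_pos"].round(4),s["orientation"].round(4),s["grip_width"]*85.4)
rim("wrist",.16,(.669,-.058),"pics/w5.png")
```

```text
[ 0.6701 -0.057   0.1285] [9.995e-01 3.140e-02 7.000e-04 1.000e-04] 58.11564048289504
wrist rim [ 0.6715 -0.0581] contrast 132.4
```

Emit:
drive_tool(
  series=[
    {"offset":[0,0,-10],"fingers":50,"roll":0},
    {"offset":[0,0,-20],"fingers":50,"roll":0},
    {"offset":[0,0,-30],"fingers":50,"roll":0},
    {"offset":[0,0,-20],"fingers":50,"roll":0},
    {"offset":[-7,17,-10],"fingers":50,"roll":0},
    {"offset":[-14,33,0],"fingers":50,"roll":0},
    {"offset":[-14,33,0],"fingers":50,"roll":0},
    {"offset":[-14,33,0],"fingers":50,"roll":0},
  ],
)

```text
time_s: 9.17
tool_pos: [0.6274, -0.1771, 0.218]
orientation: [0.999, 0.032, 0.0, 0.0]
contact_force: [0.2, -0.6, -1.4]
grip_width: 0.686
```

Emit:
drive_tool(
  series=[
    {"offset":[-15,35,0],"fingers":50,"roll":0},
    {"offset":[-15,35,0],"fingers":50,"roll":0},
    {"offset":[-15,35,0],"fingers":50,"roll":0},
    {"offset":[-15,35,0],"fingers":50,"roll":0},
    {"offset":[-15,35,0],"fingers":50,"roll":0},
    {"offset":[-13,30,0],"fingers":50,"roll":0},
    {"offset":[-8,20,0],"fingers":50,"roll":0},
    {"offset":[0,0,0],"fingers":50,"roll":0},
  ],
)

```text
time_s: 9.83
tool_pos: [0.5419, -0.4131, 0.2179]
orientation: [1.0, 0.027, -0.001, 0.002]
contact_force: [-1.5, 0.5, -1.3]
grip_width: 0.685
```

Emit:
drive_tool(
  series=[
    {"offset":[0,0,0],"fingers":50,"roll":0},
    {"offset":[0,0,0],"fingers":50,"roll":0},
    {"offset":[0,0,0],"fingers":50,"roll":0},
  ],
)

```text
time_s: 10.08
tool_pos: [0.5473, -0.4047, 0.2173]
orientation: [0.999, 0.032, 0.0, -0.0]
contact_force: [-0.2, 0.1, -1.0]
grip_width: 0.682
```

Run:
```python
from look import *
s=env.get_state();p=s["tool_pos"];print(p.round(4),s["orientation"].round(4),s["grip_width"]*85.4,s["contact_force"].round(1))
z=p[2]-.1285+.16
c=rim("wrist",z,p[:2],"pics/w6.png");print("cup-tcp",(c-p[:2]).round(4))
im=env.read_camera("scene");cv2.imwrite("pics/s6.png",cv2.resize(im[200:400,40:320,::-1],None,fx=2.5,fy=2.5))
rim("scene",.08,(.5444,-.4159))
```

```text
[ 0.5473 -0.4047  0.2173] [ 9.995e-01  3.240e-02  2.000e-04 -5.000e-04] 58.22740821207593 [-0.2  0.1 -1. ]
wrist rim [ 0.5487 -0.4058] contrast 132.7
cup-tcp [ 0.0014 -0.0011]
scene rim [ 0.5444 -0.4159] contrast 50.2
```

View pics/s6.png

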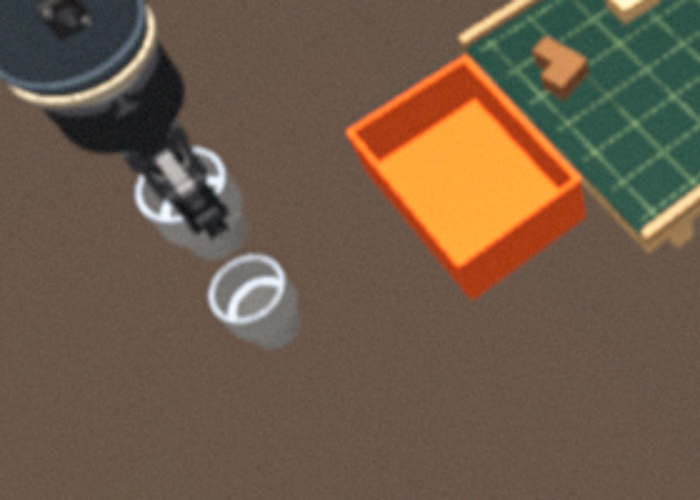

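The held cup's foot is about 89 mm above the twin's rim and the cup is 8 mm short in −y. In this crop the twin's rim is at (247,290) and the held cup is at (180,185). Next I'll correct the position and lower the cup partway.

Emit:
drive_tool(
  series=[
    {"offset":[-3.7,7.5,5],"fingers":50,"roll":0},
    {"offset":[0,0,15],"fingers":50,"roll":0},
    {"offset":[0,0,20],"fingers":50,"roll":0},
    {"offset":[0,0,15],"fingers":50,"roll":0},
    {"offset":[0,0,10],"fingers":50,"roll":0},
    {"offset":[0,0,0],"fingers":50,"roll":0},
    {"offset":[0,0,0],"fingers":50,"roll":0},
    {"offset":[0,0,0],"fingers":50,"roll":0},
  ],
)

```text
time_s: 10.9
tool_pos: [0.5436, -0.4144, 0.1532]
orientation: [1.0, 0.031, 0.0, 0.001]
contact_force: [0.5, 1.2, -1.1]
grip_width: 0.684
```

Run:
```python
from look import *
s=env.get_state();p=s["tool_pos"];print(p.round(4),s["orientation"].round(4),s["contact_force"].round(1))
c=rim("wrist",p[2]-.1285+.16,p[:2]);d=np.array([.5455,-.4134])-c
th=2*np.arctan2(s["orientation"][1],s["orientation"][0]);print("err",d.round(4),"tool mm",(1e3*np.array([d@[np.cos(th),np.sin(th)],d@[np.sin(th),-np.cos(th)]])).round(2))
```

```text
[ 0.5436 -0.4144  0.1532] [9.995e-01 3.150e-02 5.000e-04 5.000e-04] [ 0.5  1.2 -1.1]
wrist rim [ 0.545  -0.4155] contrast 132.9
err [0.0005 0.0021] tool mm [ 0.59 -2.08]
```

Emit:
drive_tool(
  series=[
    {"offset":[0.6,-2.1,0],"fingers":50,"roll":0},
    {"offset":[0,0,8],"fingers":50,"roll":0},
    {"offset":[0,0,10],"fingers":50,"roll":0},
    {"offset":[0,0,10],"fingers":50,"roll":0},
    {"offset":[0,0,8],"fingers":50,"roll":0},
    {"offset":[0,0,4],"fingers":50,"roll":0},
    {"offset":[0,0,0],"fingers":50,"roll":0},
    {"offset":[0,0,0],"fingers":50,"roll":0},
  ],
)

```text
time_s: 11.62
tool_pos: [0.5436, -0.4117, 0.1119]
orientation: [1.0, 0.031, -0.0, -0.0]
contact_force: [0.1, -0.1, -0.9]
grip_width: 0.684
```

Run:
```python
from look import *
s=env.get_state();p=s["tool_pos"];print(p.round(4),s["orientation"].round(4),s["contact_force"].round(1))
c=rim("wrist",p[2]-.1285+.16,p[:2]);d=np.array([.5455,-.4134])-c
th=2*np.arctan2(s["orientation"][1],s["orientation"][0]);print("err",d.round(4),"tool mm",(1e3*np.array([d@[np.cos(th),np.sin(th)],d@[np.sin(th),-np.cos(th)]])).round(2))
```

```text
[ 0.5436 -0.4117  0.1119] [ 9.995e-01  3.140e-02 -3.000e-04 -1.000e-04] [ 0.1 -0.1 -0.9]
wrist rim [ 0.5451 -0.4128] contrast 132.5
err [ 0.0004 -0.0006] tool mm [0.4  0.59]
```

Emit:
drive_tool(
  series=[
    {"offset":[0.4,0.5,3],"fingers":50,"roll":0},
    {"offset":[0,0,5],"fingers":50,"roll":0},
    {"offset":[0,0,5],"fingers":50,"roll":0},
    {"offset":[0,0,4],"fingers":50,"roll":0},
    {"offset":[0,0,2.5],"fingers":50,"roll":0},
    {"offset":[0,0,1.5],"fingers":50,"roll":0},
    {"offset":[0,0,0],"fingers":50,"roll":0},
    {"offset":[0,0,0],"fingers":50,"roll":0},
  ],
)

```text
time_s: 12.33
tool_pos: [0.5442, -0.4123, 0.0913]
orientation: [1.0, 0.031, -0.0, 0.0]
contact_force: [-0.5, -0.6, -1.3]
grip_width: 0.682
```

Emit:
drive_tool(
  series=[
    {"offset":[0,0,1],"fingers":50,"roll":0},
    {"offset":[0,0,1],"fingers":50,"roll":0},
    {"offset":[0,0,0.7],"fingers":50,"roll":0},
    {"offset":[0,0,0],"fingers":50,"roll":0},
    {"offset":[0,0,0],"fingers":50,"roll":0},
  ],
)

```text
time_s: 12.75
tool_pos: [0.5443, -0.4122, 0.0887]
orientation: [1.0, 0.032, 0.0, 0.0]
contact_force: [-0.2, -0.2, -0.8]
grip_width: 0.681
```

Emit:
drive_tool(
  series=[
    {"offset":[0,0,0.5],"fingers":50,"roll":0},
    {"offset":[0,0,0.5],"fingers":50,"roll":0},
    {"offset":[0,0,0],"fingers":50,"roll":0},
    {"offset":[0,0,0],"fingers":50,"roll":0},
  ],
)

```text
time_s: 13.08
tool_pos: [0.5449, -0.4124, 0.0885]
orientation: [1.0, 0.032, 0.001, 0.0]
contact_force: [1.0, 0.6, 5.9]
grip_width: 0.685
```

Contact came at exactly the height for a fully home nest, with about 7 N. Now I'll release and rise.

Emit:
drive_tool(
  series=[
    {"offset":[0,0,0],"fingers":66,"roll":0},
    {"offset":[0,0,0],"fingers":75,"roll":0},
    {"offset":[0,0,0],"fingers":82,"roll":0},
    {"offset":[0,0,0],"fingers":82,"roll":0},
    {"offset":[0,0,-10],"fingers":82,"roll":0},
    {"offset":[0,0,-25],"fingers":82,"roll":0},
    {"offset":[0,0,-35],"fingers":82,"roll":0},
    {"offset":[0,0,-35],"fingers":82,"roll":0},
  ],
)

```text
time_s: 13.75
tool_pos: [0.5436, -0.412, 0.1938]
orientation: [1.0, 0.031, -0.001, -0.0]
contact_force: [1.3, -0.1, 0.5]
grip_width: 0.96
```

Emit:
drive_tool(
  series=[
    {"offset":[0,-20,-10],"fingers":40,"roll":0},
    {"offset":[0,-35,0],"fingers":20,"roll":0},
    {"offset":[0,-38,0],"fingers":20,"roll":0},
    {"offset":[0,-38,0],"fingers":20,"roll":0},
    {"offset":[0,-38,0],"fingers":20,"roll":0},
    {"offset":[0,-20,0],"fingers":20,"roll":0},
    {"offset":[0,0,0],"fingers":20,"roll":0},
    {"offset":[0,0,0],"fingers":20,"roll":0},
  ],
)

```text
time_s: 14.42
tool_pos: [0.5327, -0.2224, 0.2035]
orientation: [0.999, 0.033, 0.0, -0.0]
contact_force: [-0.4, -0.3, -0.1]
grip_width: 0.231
```

Run:
```python
from look import *
rim("top",.12,(.543,-.414),"pics/t7.png");rim("scene",.12,(.544,-.416),"pics/s7.png")
a=cv2.imread("pics/t7.png")[230:340,470:590];b=cv2.imread("pics/s7.png")[250:360,80:200]
cv2.imwrite("pics/c7.png",cv2.resize(np.hstack([a,b]),None,fx=3.3,fy=3.3))
look("pics/w7.png",[("notched_offcut",[.522,-.093,3.46],True),("block_offcut",[.498,.0153,1.60],True)])
```

```text
top rim [ 0.5531 -0.4179] contrast 4.7
scene rim [ 0.5449 -0.4158] contrast 54.0
t 14.57 tcp [ 0.5322 -0.2252  0.2031] q [9.995e-01 3.060e-02 2.000e-04 5.000e-04] cam [ 0.529 -0.141  0.346]
notched_offcut 0.69 [317.0, 22.0, 100.0, 41.0] [ 0.5233 -0.0929  3.4631] 0.02
block_offcut none
```

View pics/c7.png

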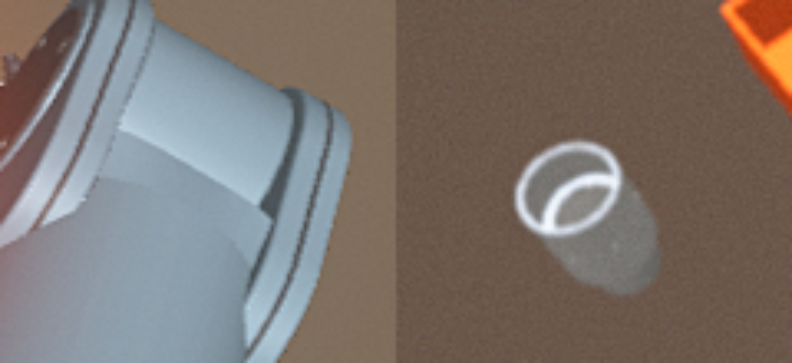

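View pics/w7.png

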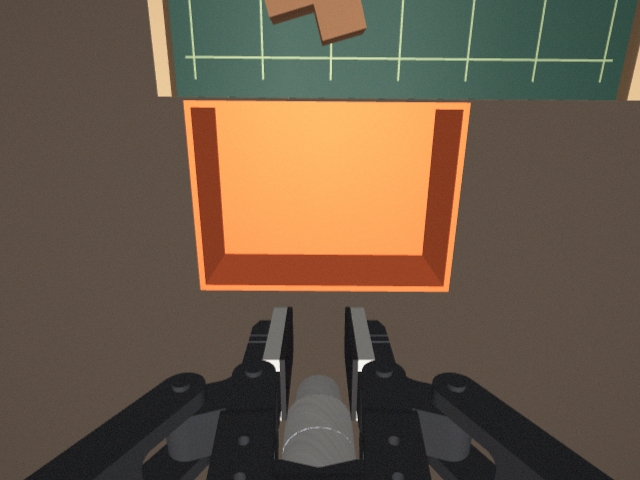

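The nested rim sits at z = 120 mm at the twin's original x and y: scene gives (0.5449, −0.4158) against (0.5444, −0.4159) before. It looks upright in the right half of the crop. The wrist view shows an empty bin spanning (185–470, 100–290), with the L at its x above it. Next I'll go behind the L.

Emit:
drive_tool(
  series=[
    {"offset":[0,-20,0],"fingers":20,"roll":0},
    {"offset":[1,-35,0],"fingers":20,"roll":0},
    {"offset":[1,-38,0],"fingers":20,"roll":0},
    {"offset":[1,-38,0],"fingers":20,"roll":0},
    {"offset":[0,-35,0],"fingers":20,"roll":0},
    {"offset":[0,-19,0],"fingers":20,"roll":0},
    {"offset":[0,0,10],"fingers":20,"roll":0},
    {"offset":[0,0,20],"fingers":20,"roll":0},
  ],
)

```text
time_s: 15.33
tool_pos: [0.5253, -0.0384, 0.1738]
orientation: [0.999, 0.032, 0.002, 0.0]
contact_force: [0.9, -1.0, -1.0]
grip_width: 0.233
```

Emit:
drive_tool(
  series=[
    {"offset":[0,0,10],"fingers":20,"roll":0},
    {"offset":[0,0,0],"fingers":20,"roll":0},
    {"offset":[0,0,0],"fingers":20,"roll":0},
  ],
)

```text
time_s: 15.58
tool_pos: [0.5234, -0.0401, 0.1623]
orientation: [1.0, 0.03, -0.001, 0.0]
contact_force: [-0.5, -0.2, 0.7]
grip_width: 0.234
```

Emit:
drive_tool(
  series=[
    {"offset":[0,0,15],"fingers":20,"roll":0},
    {"offset":[0,0,25],"fingers":20,"roll":0},
    {"offset":[0,0,20],"fingers":20,"roll":0},
    {"offset":[0,0,10],"fingers":20,"roll":0},
    {"offset":[0,0,5],"fingers":20,"roll":0},
    {"offset":[0,0,0],"fingers":20,"roll":0},
    {"offset":[0,0,0],"fingers":20,"roll":0},
  ],
)

```text
time_s: 16.17
tool_pos: [0.5242, -0.0392, 0.0884]
orientation: [1.0, 0.031, 0.0, 0.0]
contact_force: [0.7, -0.2, 0.5]
grip_width: 0.234
```

Emit:
drive_tool(
  series=[
    {"offset":[0,5,1],"fingers":20,"roll":0},
    {"offset":[0,8,0],"fingers":20,"roll":0},
    {"offset":[0,9,0],"fingers":20,"roll":0},
    {"offset":[0,9,0],"fingers":20,"roll":0},
    {"offset":[0,9,0],"fingers":20,"roll":0},
    {"offset":[0,9,0],"fingers":20,"roll":0},
    {"offset":[0,6,0],"fingers":20,"roll":0},
    {"offset":[0,0,0],"fingers":20,"roll":0},
  ],
)

```text
time_s: 16.83
tool_pos: [0.5271, -0.0958, 0.0867]
orientation: [1.0, 0.03, 0.0, 0.0]
contact_force: [-0.2, 0.3, 0.5]
grip_width: 0.236
```

Run:
```python
from look import *
look("pics/w8.png",[])
a=cv2.imread("pics/w8.png")
b=env.read_camera("scene")[180:320,180:400,::-1];b=cv2.resize(b,None,fx=2,fy=2)
cv2.imwrite("pics/c8.png",np.vstack([cv2.resize(a[0:340],(560,298)),cv2.resize(b,(560,280))]))
```

```text
t 16.88 tcp [ 0.527  -0.0947  0.0866] q [ 9.995e-01  3.070e-02 -0.000e+00  1.000e-04] cam [ 0.523 -0.012  0.229]
```

View pics/c8.png

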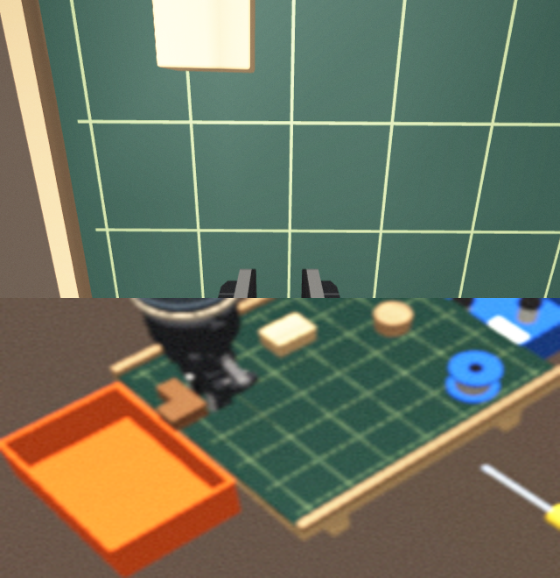

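The L is squared up against both fingers near (180,400) in the lower crop, just short of the edge. I'll keep pushing.

Emit:
drive_tool(
  series=[
    {"offset":[0,6,0],"fingers":20,"roll":0},
    {"offset":[0,9,0],"fingers":20,"roll":0},
    {"offset":[0,10,0],"fingers":20,"roll":0},
    {"offset":[0,10,0],"fingers":20,"roll":0},
    {"offset":[0,10,0],"fingers":20,"roll":0},
    {"offset":[0,10,0],"fingers":20,"roll":0},
    {"offset":[0,10,0],"fingers":20,"roll":0},
    {"offset":[0,9,0],"fingers":20,"roll":0},
  ],
)

```text
time_s: 17.6
tool_pos: [0.5317, -0.169, 0.0866]
orientation: [1.0, 0.031, -0.0, 0.0]
contact_force: [0.3, 0.5, -0.6]
grip_width: 0.236
```

Emit:
drive_tool(
  series=[
    {"offset":[0,3,0],"fingers":20,"roll":0},
    {"offset":[0,0,0],"fingers":20,"roll":0},
    {"offset":[0,0,-10],"fingers":20,"roll":0},
    {"offset":[0,0,-25],"fingers":20,"roll":0},
    {"offset":[0,0,-25],"fingers":20,"roll":0},
    {"offset":[-2,-20,-5],"fingers":20,"roll":0},
    {"offset":[-5,-35,0],"fingers":20,"roll":0},
    {"offset":[-7,-38,0],"fingers":20,"roll":0},
  ],
)

```text
time_s: 18.27
tool_pos: [0.5127, -0.0783, 0.153]
orientation: [1.0, 0.031, 0.001, 0.0]
contact_force: [0.4, 1.3, -0.3]
grip_width: 0.236
```

Emit:
drive_tool(
  series=[
    {"offset":[-2,-35,0],"fingers":20,"roll":0},
    {"offset":[-2,-37,0],"fingers":20,"roll":0},
    {"offset":[-2,-37,0],"fingers":20,"roll":0},
    {"offset":[-1,-25,0],"fingers":20,"roll":0},
    {"offset":[0,-6,0],"fingers":20,"roll":0},
    {"offset":[0,0,0],"fingers":20,"roll":0},
    {"offset":[0,0,0],"fingers":20,"roll":0},
  ],
)

```text
time_s: 18.85
tool_pos: [0.4964, 0.0607, 0.1521]
orientation: [0.999, 0.032, 0.0, 0.0]
contact_force: [0.1, -0.2, -0.2]
grip_width: 0.236
```

Run:
```python
from look import *
look("pics/w9.png",[("dowel_offcut",[.54,.109,0],False)])
im=env.read_camera("scene");cv2.imwrite("pics/s9.png",im[:,:,::-1])
for n in("notched_offcut","block_offcut"): print(n,[(round(float(q["score"]),2),np.round(q["box"]).tolist()) for q in env.regions_of("scene",n)])
```

```text
t 18.9 tcp [0.4964 0.0598 0.152 ] q [9.995e-01 3.120e-02 2.000e-04 2.000e-04] cam [0.492 0.144 0.295]
dowel_offcut 0.64 [413.0, 189.0, 84.0, 83.0] [0.5399 0.1092 0.    ] 0.035
notched_offcut [(0.79, [226.0, 266.0, 23.0, 25.0])]
block_offcut [(0.8, [292.0, 198.0, 24.0, 28.0])]
```

The L is in the bin at (226,266). I'll lower behind the block and push it over.

Emit:
drive_tool(
  series=[
    {"offset":[0,0,10],"fingers":20,"roll":0},
    {"offset":[0,0,20],"fingers":20,"roll":0},
    {"offset":[0,0,20],"fingers":20,"roll":0},
    {"offset":[0,0,10],"fingers":20,"roll":0},
    {"offset":[0,0,5],"fingers":20,"roll":0},
    {"offset":[0,0,0],"fingers":20,"roll":0},
    {"offset":[0,0,0],"fingers":20,"roll":0},
  ],
)

```text
time_s: 19.68
tool_pos: [0.4965, 0.0604, 0.0867]
orientation: [1.0, 0.031, -0.0, 0.0]
contact_force: [-0.4, 0.3, 0.1]
grip_width: 0.236
```

Emit:
drive_tool(
  series=[
    {"offset":[0,5,0],"fingers":20,"roll":0},
    {"offset":[0,9,0],"fingers":20,"roll":0},
    {"offset":[0,11,0],"fingers":20,"roll":0},
    {"offset":[0,12,0],"fingers":20,"roll":0},
    {"offset":[0,12,0],"fingers":20,"roll":0},
    {"offset":[0,12,0],"fingers":20,"roll":0},
    {"offset":[0,12,0],"fingers":20,"roll":0},
    {"offset":[0,12,0],"fingers":20,"roll":0},
  ],
)

```text
time_s: 20.35
tool_pos: [0.5018, -0.0261, 0.0871]
orientation: [1.0, 0.031, 0.0, 0.0]
contact_force: [-0.8, -0.1, -0.3]
grip_width: 0.233
```

Emit:
drive_tool(
  series=[
    {"offset":[0,12,0],"fingers":20,"roll":0},
    {"offset":[0,12,0],"fingers":20,"roll":0},
    {"offset":[0,12,0],"fingers":20,"roll":0},
    {"offset":[0,12,0],"fingers":20,"roll":0},
    {"offset":[0,9,0],"fingers":20,"roll":0},
    {"offset":[0,5,0],"fingers":20,"roll":0},
    {"offset":[0,0,0],"fingers":20,"roll":0},
  ],
)

```text
time_s: 20.93
tool_pos: [0.5056, -0.0878, 0.0869]
orientation: [1.0, 0.03, 0.0, 0.0]
contact_force: [0.9, -0.4, -0.2]
grip_width: 0.232
```

Run:
```python
from look import *
im=env.read_camera("scene");cv2.imwrite("pics/s10.png",cv2.resize(im[160:330,170:440,::-1],None,fx=2.5,fy=2.5))
```

```text
(no output)
```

View pics/s10.png

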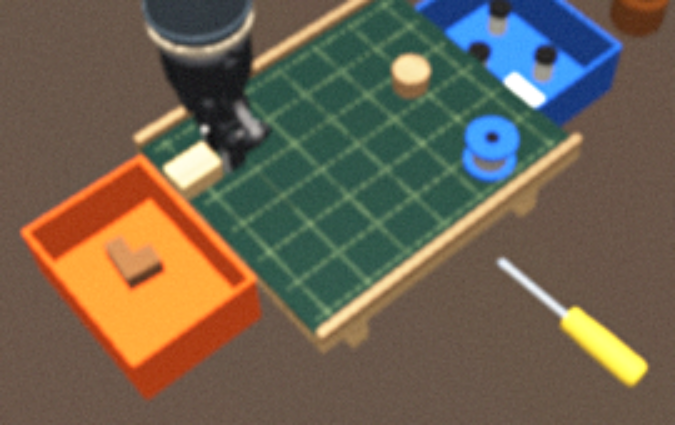

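The L lies flat on the bin floor at (135,262), and the block is squared up at the edge (193,168). I'll finish the block and then go to the dowel.

Emit:
drive_tool(
  series=[
    {"offset":[0,6,0],"fingers":20,"roll":0},
    {"offset":[0,10,0],"fingers":20,"roll":0},
    {"offset":[0,11,0],"fingers":20,"roll":0},
    {"offset":[0,11,0],"fingers":20,"roll":0},
    {"offset":[0,11,0],"fingers":20,"roll":0},
    {"offset":[0,11,0],"fingers":20,"roll":0},
    {"offset":[0,11,0],"fingers":20,"roll":0},
    {"offset":[0,10,0],"fingers":20,"roll":0},
  ],
)

```text
time_s: 21.65
tool_pos: [0.5107, -0.1684, 0.0866]
orientation: [1.0, 0.031, -0.0, 0.0]
contact_force: [-0.4, 0.1, -0.4]
grip_width: 0.234
```

Emit:
drive_tool(
  series=[
    {"offset":[0,2,0],"fingers":20,"roll":0},
    {"offset":[0,0,0],"fingers":20,"roll":0},
    {"offset":[0,0,-10],"fingers":20,"roll":0},
    {"offset":[0,0,-25],"fingers":20,"roll":0},
    {"offset":[0,0,-25],"fingers":20,"roll":0},
    {"offset":[2,-20,-5],"fingers":20,"roll":0},
    {"offset":[5,-35,0],"fingers":20,"roll":0},
    {"offset":[5,-38,0],"fingers":20,"roll":0},
  ],
)

```text
time_s: 22.32
tool_pos: [0.5172, -0.075, 0.1532]
orientation: [1.0, 0.03, 0.001, 0.0]
contact_force: [0.3, 0.6, 0.1]
grip_width: 0.236
```

Emit:
drive_tool(
  series=[
    {"offset":[6,-38,0],"fingers":20,"roll":0},
    {"offset":[6,-38,0],"fingers":20,"roll":0},
    {"offset":[6,-38,0],"fingers":20,"roll":0},
    {"offset":[6,-38,0],"fingers":20,"roll":0},
    {"offset":[5,-38,0],"fingers":20,"roll":0},
    {"offset":[3,-22,0],"fingers":20,"roll":0},
    {"offset":[0,0,0],"fingers":20,"roll":0},
    {"offset":[0,0,0],"fingers":20,"roll":0},
  ],
)

```text
time_s: 22.98
tool_pos: [0.5349, 0.1407, 0.152]
orientation: [0.999, 0.034, -0.0, -0.0]
contact_force: [0.1, -1.6, 0.8]
grip_width: 0.234
```

Run:
```python
from look import *
im=env.read_camera("scene");print(env.get_state()["tool_pos"].round(4))
for n in("notched_offcut","block_offcut"): print(n,[(round(float(q["score"]),2),np.round(q["box"]).tolist()) for q in env.regions_of("scene",n)])
```

```text
[0.5351 0.1388 0.152 ]
notched_offcut [(0.68, [225.0, 264.0, 22.0, 25.0])]
block_offcut [(0.47, [236.0, 254.0, 19.0, 25.0])]
```

Emit:
drive_tool(
  series=[
    {"offset":[1.5,-14,0],"fingers":20,"roll":0},
    {"offset":[0,0,0],"fingers":20,"roll":0},
    {"offset":[0,0,10],"fingers":20,"roll":0},
    {"offset":[0,0,15],"fingers":20,"roll":0},
    {"offset":[0,0,5],"fingers":20,"roll":0},
    {"offset":[0,0,0],"fingers":20,"roll":0},
    {"offset":[0,0,0],"fingers":20,"roll":0},
  ],
)

```text
time_s: 23.72
tool_pos: [0.536, 0.1518, 0.1213]
orientation: [1.0, 0.031, -0.0, 0.0]
contact_force: [-0.1, 0.2, -0.2]
grip_width: 0.235
```

Emit:
drive_tool(
  series=[
    {"offset":[0,0,10],"fingers":20,"roll":0},
    {"offset":[0,0,15],"fingers":20,"roll":0},
    {"offset":[0,0,9],"fingers":20,"roll":0},
    {"offset":[0,0,0],"fingers":20,"roll":0},
    {"offset":[0,5,0],"fingers":20,"roll":0},
    {"offset":[0,8,0],"fingers":20,"roll":0},
    {"offset":[0,10,0],"fingers":20,"roll":0},
    {"offset":[0,12,0],"fingers":20,"roll":0},
  ],
)

```text
time_s: 24.38
tool_pos: [0.5387, 0.1165, 0.0882]
orientation: [1.0, 0.032, 0.001, -0.0]
contact_force: [-0.4, -0.2, 0.3]
grip_width: 0.238
```

Emit:
drive_tool(
  series=[
    {"offset":[0,12,0],"fingers":20,"roll":0},
    {"offset":[0,12,0],"fingers":20,"roll":0},
    {"offset":[0,12,0],"fingers":20,"roll":0},
    {"offset":[0,12,0],"fingers":20,"roll":0},
    {"offset":[0,12,0],"fingers":20,"roll":0},
    {"offset":[0,12,0],"fingers":20,"roll":0},
    {"offset":[0,12,0],"fingers":20,"roll":0},
    {"offset":[0,12,0],"fingers":20,"roll":0},
  ],
)

```text
time_s: 25.05
tool_pos: [0.5445, 0.0204, 0.0876]
orientation: [1.0, 0.031, 0.0, 0.0]
contact_force: [0.5, 0.5, 0.2]
grip_width: 0.235
```

Emit:
drive_tool(
  series=[
    {"offset":[0,12,0],"fingers":20,"roll":0},
    {"offset":[0,12,0],"fingers":20,"roll":0},
    {"offset":[0,12,0],"fingers":20,"roll":0},
    {"offset":[0,12,0],"fingers":20,"roll":0},
    {"offset":[0,12,0],"fingers":20,"roll":0},
    {"offset":[0,12,0],"fingers":20,"roll":0},
    {"offset":[0,7,0],"fingers":20,"roll":0},
    {"offset":[0,0,0],"fingers":20,"roll":0},
  ],
)

```text
time_s: 25.72
tool_pos: [0.5494, -0.0596, 0.0877]
orientation: [1.0, 0.03, 0.0, 0.0]
contact_force: [0.0, 0.5, 0.4]
grip_width: 0.237
```

Run:
```python
from look import *
im=env.read_camera("scene");cv2.imwrite("pics/s11.png",cv2.resize(im[160:330,170:440,::-1],None,fx=2.5,fy=2.5))
```

```text
(no output)
```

View pics/s11.png

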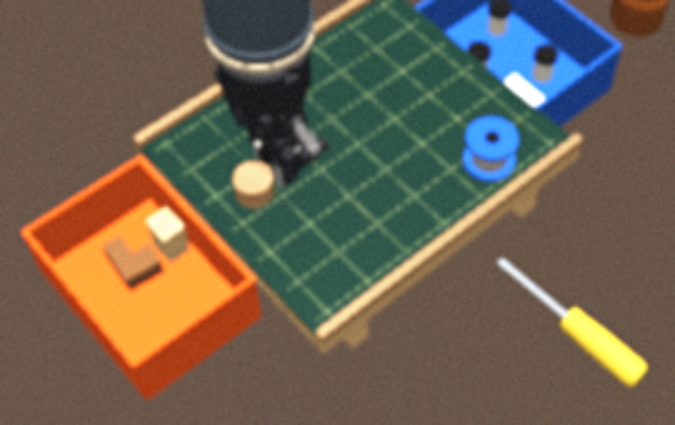

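The block stands on end inside the bin at (167,230), next to the L. The dowel is cradled at (252,182), with a clear path to the edge.

Emit:
drive_tool(
  series=[
    {"offset":[0,8,0],"fingers":20,"roll":0},
    {"offset":[0,12,0],"fingers":20,"roll":0},
    {"offset":[0,12,0],"fingers":20,"roll":0},
    {"offset":[0,12,0],"fingers":20,"roll":0},
    {"offset":[0,12,0],"fingers":20,"roll":0},
    {"offset":[0,12,0],"fingers":20,"roll":0},
    {"offset":[0,12,0],"fingers":20,"roll":0},
    {"offset":[0,12,0],"fingers":20,"roll":0},
  ],
)

```text
time_s: 26.43
tool_pos: [0.5551, -0.1505, 0.0876]
orientation: [1.0, 0.031, -0.0, 0.0]
contact_force: [-0.3, -1.4, 0.5]
grip_width: 0.237
```

Emit:
drive_tool(
  series=[
    {"offset":[0,12,0],"fingers":20,"roll":0},
    {"offset":[0,6,0],"fingers":20,"roll":0},
    {"offset":[0,0,0],"fingers":20,"roll":0},
    {"offset":[0,0,-10],"fingers":20,"roll":0},
    {"offset":[0,0,-25],"fingers":20,"roll":0},
    {"offset":[0,0,-35],"fingers":20,"roll":0},
    {"offset":[0,-10,-35],"fingers":20,"roll":0},
    {"offset":[0,-30,-20],"fingers":20,"roll":0},
  ],
)

```text
time_s: 27.1
tool_pos: [0.5545, -0.1307, 0.2171]
orientation: [1.0, 0.029, 0.002, 0.002]
contact_force: [0.9, -0.2, 0.4]
grip_width: 0.23
```

Emit:
drive_tool(
  series=[
    {"offset":[-15,-35,0],"fingers":20,"roll":0},
    {"offset":[-15,-35,0],"fingers":20,"roll":0},
    {"offset":[-10,-35,0],"fingers":20,"roll":0},
    {"offset":[0,-35,0],"fingers":20,"roll":0},
    {"offset":[0,-25,0],"fingers":20,"roll":0},
    {"offset":[0,0,0],"fingers":20,"roll":0},
    {"offset":[0,0,0],"fingers":20,"roll":0},
  ],
)

```text
time_s: 27.68
tool_pos: [0.5031, 0.0376, 0.2132]
orientation: [0.999, 0.034, 0.0, -0.0]
contact_force: [-0.5, -0.1, 0.7]
grip_width: 0.234
```

Run:
```python
from look import *
im=env.read_camera("scene");a=im[140:360,90:440,::-1]
cv2.imwrite("pics/s12.png",cv2.resize(a,None,fx=2.2,fy=2.2));rim("scene",.12,(.544,-.416));rim("top",.12,(.543,-.414));print(env.get_state()["tool_pos"],env.get_state()["time_s"])
```

```text
scene rim [ 0.5449 -0.4158] contrast 54.0
top rim [ 0.5425 -0.4137] contrast 59.3
[0.50346181 0.03420754 0.21297684] 27.8333
```

View pics/s12.png

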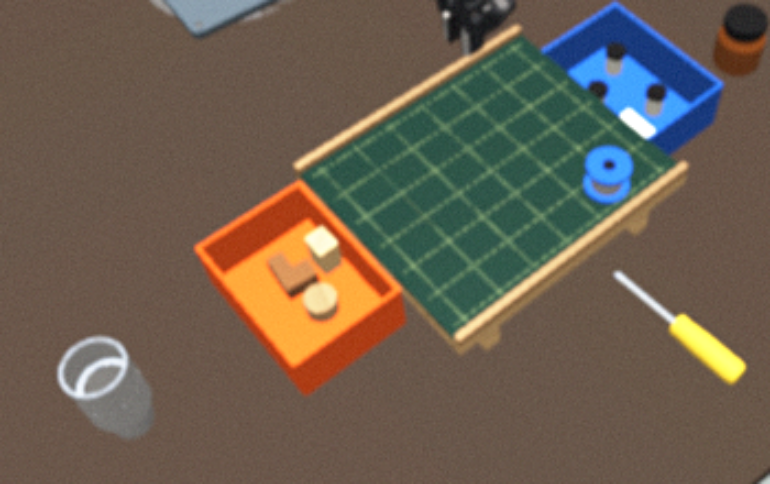

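All three offcuts are in the bin, with the block at (322,248), the L at (292,272) and the dowel at (320,300). The nested cups stand upright at (105,385), and the spool, jar and screwdriver haven't moved. The robot touches nothing, so I'll hand in.

```bash
python3 -c "
from bench import env
print(env.close_job())"
```

```text
the job is handed in; nothing more can be done
None
```

The mat is cleared and the job is handed in, at about 28 s of the 72 s allowed.

- **Cup:** I nested it in its twin first. It met resistance (about 7 N) at the height expected for fully home. In the top and scene cameras its rim fits at z = 120 mm, within about 0.5 mm of where the twin's rim stood before, so the twin did not move measurably.
- **Offcuts:** I pushed the L, the block and the dowel over the open end, one at a time and without lifting them. The last picture shows all three inside the orange bin; the block stands on end below the rim.
- **Left alone:** the spool is still on the mat, and the jar and screwdriver look unmoved. I judged these by eye from the last picture and did not measure them again. The gripper was clear of everything.

**Checks that failed or disagreed:**
- The wrist camera read about 3 mm farther in x than the top camera. I worked from relative measurements to cancel this.
- The first top-camera reading of the nested rim failed because the arm blocked the view. It agreed once the arm had moved away.
- The parts tray and jar outlines fitted poorly, but no move depended on them.

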